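Centre the globe lamp on its display plinth

TASK

The white globe lamp stands off to one side of its round grey concrete plinth. With light fingertip taps nudge it along until it stands in the middle of the plinth, upright and still, with the same rim of plinth showing all round. It is top-heavy, so do not tip it over, push hard, pinch it or lift it, and leave the plinth and the other goods on the counter where they are.

Things in the scene. Friction and masses are not known exactly. Their poses are not given: they have to be found in the camera images.
- lamp: White solar globe lamp, 73 mm high, 0.15 to 0.31 kg, top-heavy: a round steel foot 42 mm across (on a ring of small smooth bumpers 37 mm across), above it a ball 66 mm across, and a black cap 40 mm across from 62 mm up to the top. Origin: centre of the underside of the foot, z up through the cap. It slides on the plinth under a side push of about 1 N.
- lamp_waist (a point): Centre of the lamp's ball, 36 mm above the underside of the foot: the height of its widest girth. Pushed slowly at this height or lower the lamp slides upright; pushed well above it, or struck fast (0.2 m/s), it rocks and may topple; a tap at 20 to 30 mm/s is gentle.
- plinth: Round grey concrete display plinth, loose but heavy (1.3 kg), 110 mm across, 60 mm high, flat top. Origin: centre of its underside, so the top's centre is 60 mm above it. The lamp starts 22 to 32 mm off its middle, in any direction.
- amber_lamp: A like lamp with an amber ball, same sizes, standing in the middle of the dark wooden plinth; leave it alone. Origin: centre of the underside of its foot.
- wood_plinth: Round dark wooden plinth, loose, 100 mm across, 40 mm high. Origin: centre of its underside.
- candle_tin: Green candle tin with an aluminium lid, 75 mm across, 44 mm high. Origin: centre of its underside.
- pot: Empty terracotta flower pot, rim 88 mm across, 65 mm high. Origin: centre of its underside.
- firelighters: Black and orange box of firelighters, 75 x 125 x 48 mm high. Origin: centre of its underside.
- turner: Barbecue turner lying flat, 340 mm long. Origin: under its middle; x along its length, handle to -x.
- grill_brush: Grill brush lying flat, 240 mm long. Origin: under its middle; x along its length, handle to -x.
Things that resemble listed ones, but are neither listed nor needed, are in the scene too. There is more than one size of the lamp; the job needs the smallest.

How it is judged (in metres and radians):
At the end, for the whole second after the job is handed in: The lamp stands upright (within 3 degrees) and still on the plinth's top, its middle within 6 mm of the plinth's middle; the plinth is within 10 mm and every other loose thing within 15 mm of where it was (horizontal distance between lamp and plinth below 0.006 m and angle between lamp's own z axis and vertical below 0.05 rad and z of lamp in the frame of plinth between 0.057 and 0.063 m and linear speed of lamp below 0.01 m/s and angular speed of lamp below 0.1 rad/s and distance of plinth from where it was at the start of the episode below 0.01 m and distance of each of amber_lamp, wood_plinth, candle_tin, pot, firelighters, turner, grill_brush from where it was at the start of the episode below 0.015 m); the robot touches nothing.
It fails at once if the lamp tipped by more than 17 degrees or came off the plinth (angle between lamp's own z axis and vertical above 0.3 rad or z of lamp in the frame of plinth below 0.05 m).
It fails at once if the lamp was lifted (more than 10 mm off the plinth) (z of lamp in the frame of plinth above 0.07 m).
It fails at once if the lamp was pushed hard or pinched (more than 15 N from the fingers) (contact force between the fingers and lamp above 15 N).
It fails at once if the plinth was shifted by more than 10 mm (distance of plinth from where it was at the start of the episode above 0.01 m).
It fails at once if other loose goods were disturbed (one moved by more than 15 mm) (distance of any of amber_lamp, wood_plinth, candle_tin, pot, firelighters, turner, grill_brush from where it was at the start of the episode above 0.015 m).
It also fails if it takes over 38 s, if anything falls off the work surface, if the arm or the gripper's body presses on something with over 40 N, if the wrist force passes 120 N, or if a joint passes its speed limit or range.

ROBOT

A 7-joint arm with a two-finger parallel gripper is mounted at the origin on the work surface. World frame = base frame: x ahead of the robot, y to its left, z up, the work surface at z = 0. Lengths are in mm, angles in rad, forces in N, time in s.
With the tool pointing down it reaches from about 425 to 950 mm from the base axis. Payload 4.7 kg.
Tool frame: the origin (TCP) lies on the centre line of the jaws, within the pads' length; the fingertips stand 14 mm ahead of it and the grasp point (between the pads) lies 5 mm behind it (tcp_to_tips is the distance from the TCP to the fingertips, in mm); y points along the fingers, x is the direction in which the jaws open and shut, and the axes are right-handed (so a half turn about y gives the same grasp; the last joint's range is limited). The gripper opens to 87 mm and grips with 3 to 60 N. Pads are 19 mm wide; open, the fingers measure 117 mm over their backs; the gripper's body (75 mm by 190 mm) begins 51 mm behind the grasp point.
Start: joints at [1.256, 0.469, -0.049, 1.532, 0.024, 1.141, -0.082], TCP at [190.346, -647.624, 236.573] pointing down, gripper open.
Joint ranges: [-2.59, 2.59], [-0.33, 1.99], [-1.39, 1.29], [0.1, 2.45], [-1.04, 4.18], [0.21, 1.99], [-2.66, 2.66]. Speed limits (rad/s): [2.57, 2.57, 3.14, 3.14, 3.14, 3.14, 3.14].

INTERFACE

Orientations are given as a 3x3 rotation matrix whose columns are the frame's x, y, z axes.
In Python, from rig import * gives the robot as it stands. The module is installed in compiled form; this text tells all that it offers.
- The arm moves only by the tool arm_command, never from a script. Its argument "motion" is a list of rows, each a list of 7 numbers: the turn, a rotation vector about the world's x, y, z in degrees, then the shift along the world's x, y, z in m, then the opening in per cent of the stroke, from 0 (shut) to 100 (fully open). A call has exactly 8 rows; each row is the pose to reach, as a shift and turn from the pose commanded when the call began; what a row does not reach only later rows make up. A row lasts 1/10 s, in which the tool goes at most 50 mm and 8.59 degrees, less where a joint would pass 70% of its speed; a pose out of reach is approached as far as the arm can. A call with a gripper value outside its range is refused whole. The fingers move at their own pace and stop on an object; "force" is the grip in N (left out, the last holds). Time passes only in rows, so rows that repeat a pose let the fingers close, or fill a call up. It gives the time, the measured TCP pose, the force and the opening at its end, in the units of the state.
- read_state(): the state, without advancing time (a new reading comes with each control period).
- read_camera(name): name is "scene" or "top" or "wrist"; returns the picture (384x512x3 uint8, blue, green, red); there is no depth.
- calibration(name): a dict with "fx", "fy", "cx", "cy" (pixels), "rvec" (rotation vector, rad) and "tvec" (3), from world to camera coordinates, as OpenCV has them; the wrist camera has in their place "T_tool_cam" (4x4, takes a point from camera to tool coordinates, whose origin is the TCP and whose axes are the tool frame's). Camera axes: x right, y down, z forward; pixel columns grow to the right and rows downward; lengths in mm; the calibration is good to about 2 mm. A picture is of the moment at which its call begins: read the wrist's pose just before it. calibration takes no time and is no camera call.
- hand_in(): hands the job in, once; it reports no verdict.
The state is a dict: "time": time; "q": joint angles; "qd": joint speeds; "joint_efforts": joint torques, N m; "eef_pos": TCP position; "ee_rot": TCP orientation; "wrist_force": force on the tool from outside, world axes, zero at the start; "ft_torque": the same for the moment, N m; "width": finger opening in mm.
Only numpy, scipy, OpenCV 4.12 (cv2) and the standard library are available. Lean on these libraries where they do the work, as an engineer would, in place of code of your own. Each camera call takes 0.05 s, during which the arm holds its last target.

## Working session

There is one attempt and no reset: what is moved stays moved. The work goes in short steps, Python scripts to look and compute and a tool call to move; the robot and the scene stay as the last step left them, time stands still between calls to the robot, and variables do not carry over. Pictures are saved under pics/ and viewed, and the job is handed in when it is done.

Besides the shell and the picture viewer there is one more tool, called after "Call:" in YAML: its name, and indented under it one key for each argument. arm_command: Moves the arm, as the interface text tells. Its arguments: {"type":"object","properties":{"motion":{"type":"array"},"force":{"type":"number"}},"required":["motion"]}

```bash
mkdir -p pics; python3 - <<'E'
from rig import *
import cv2,numpy as np
s=read_state();print(s)
for n in ("scene","top","wrist"):
    print(n,calibration(n))
    cv2.imwrite(f"pics/{n}0.png",read_camera(n))
E
```

```text
{'time': 0.0, 'q': array([ 1.25611123,  0.46944043, -0.04860173,  1.53368222,  0.02410091,
        1.14099598, -0.08230978]), 'qd': array([ 1.08374727e-03, -1.89211580e-04, -8.51149689e-04, -1.02993842e-03,
       -1.51501978e-03,  6.83761498e-05,  3.66970630e-04]), 'joint_efforts': array([ 2.75699485e-04, -5.07975197e+01, -8.10629642e-02, -2.36157793e+01,
       -6.14473410e-02,  3.77768709e-02,  1.75786586e-04]), 'eef_pos': array([ 190.14408889, -647.0727154 ,  235.50506792]), 'ee_rot': array([[ 2.81937087e-01, -6.12664348e-04,  9.59432699e-01],
       [-9.59430935e-01,  1.84100280e-03,  2.81937744e-01],
       [-1.93905149e-03, -9.99998118e-01, -6.87621628e-05]]), 'wrist_force': array([-0.20165974, -0.88641329, -0.33645501]), 'ft_torque': array([-0.06447711,  0.01873034, -0.00214631]), 'width': 87.13297204346658}
scene {'fx': 355.07188568056824, 'fy': 355.07188568056824, 'cx': 253.5757083771164, 'cy': 193.34305646910934, 'rvec': array([ 2.35556134,  1.16694633, -0.35462123]), 'tvec': array([-294.98150832, -308.32424027, 1391.29658247])}
top {'fx': 387.22207836691683, 'fy': 387.22207836691683, 'cx': 250.3895718028912, 'cy': 197.69566594184312, 'rvec': array([ 2.17410485, -2.04548931,  0.21706605]), 'tvec': array([ -53.80688847,  510.95625546, 1187.76405519])}
wrist {'fx': 342.76876375818074, 'fy': 342.76876375818074, 'cx': 254.58647234305874, 'cy': 191.20003280250918, 'T_tool_cam': array([[ 9.99999701e-01,  2.50906599e-05, -7.72390326e-04,
         9.48507401e-02],
       [ 7.42922254e-04, -3.06427184e-01,  9.51893812e-01,
        -1.48611559e+02],
       [-2.12797749e-04, -9.51894101e-01, -3.06427111e-01,
         8.62195093e+01],
       [ 0.00000000e+00,  0.00000000e+00,  0.00000000e+00,
         1.00000000e+00]])}
```

View pics/scene0.png

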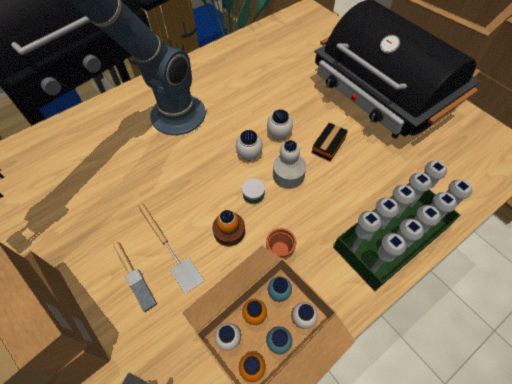

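View pics/top0.png

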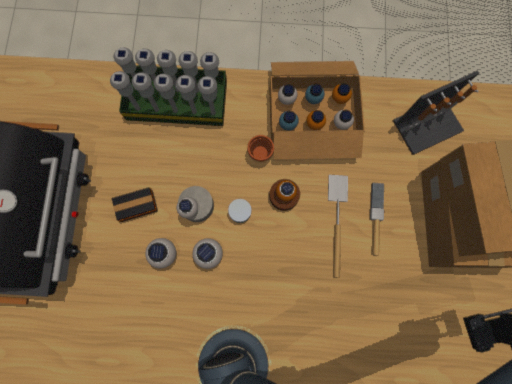

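View pics/wrist0.png

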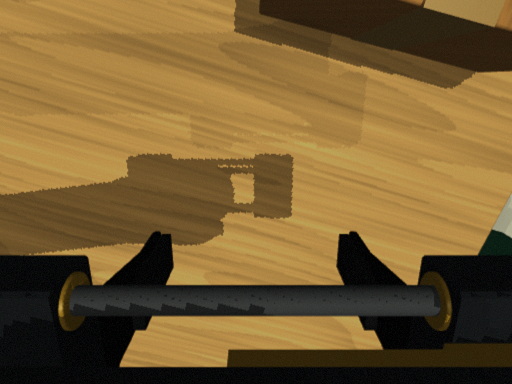

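The target is the white lamp on the grey plinth: scene about (289,165), top about (195,205). The two free white lamps beside it are larger. I'll zoom in and measure.

```bash
cat > h.py <<'E'
import cv2,numpy as np
from rig import *
def cam(n,st=None):
    c=calibration(n);K=np.array([[c['fx'],0,c['cx']],[0,c['fy'],c['cy']],[0,0,1]])
    if n=='wrist':
        T=np.eye(4);T[:3,:3]=st['ee_rot'];T[:3,3]=st['eef_pos'];T=T@c['T_tool_cam'];Ti=np.linalg.inv(T)
        return K,Ti[:3,:3],Ti[:3,3]
    return K,cv2.Rodrigues(c['rvec'])[0],np.array(c['tvec'])
def ray(C,u,v):
    K,R,t=C;d=R.T@np.linalg.inv(K)@np.array([u,v,1.]);return -R.T@t,d/np.linalg.norm(d)
def plane(C,u,v,z):
    o,d=ray(C,u,v);return o+d*(z-o[2])/d[2]
def proj(C,p):
    K,R,t=C;q=K@(R@np.asarray(p,float)+t);return q[:2]/q[2]
def tri(rs):
    A=np.zeros((3,3));b=np.zeros(3)
    for o,d in rs:
        P=np.eye(3)-np.outer(d,d);A+=P;b+=P@o
    x=np.linalg.solve(A,b);return x,[np.linalg.norm((np.eye(3)-np.outer(d,d))@(x-o)) for o,d in rs]
E
python3 - <<'E'
import cv2
a=cv2.imread('pics/scene0.png')[105:225,220:350];b=cv2.imread('pics/top0.png')[160:280,130:260]
o=cv2.hconcat([cv2.resize(x,None,fx=3,fy=3,interpolation=0) for x in(a,b)])
cv2.imwrite('pics/z0.png',o)
E
```

```text
(no output)
```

View pics/z0.png

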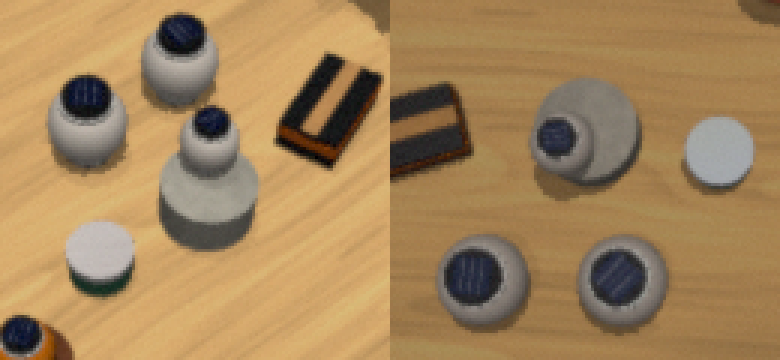

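```bash
python3 - <<'E'
from h import *
im={n:cv2.imread(f'pics/{n}0.png') for n in('scene','top')}
C={n:cam(n) for n in im}
# caps: dark blue
seed={'lamp':{'scene':(290,146),'top':(186,205)},'big1':{'scene':(249,137),'top':(157,252)},'big2':{'scene':(280,116),'top':(206,253)},'amber':{'scene':(227,215),'top':(288,189)}}
for k,v in seed.items():
    rs=[]
    for n,(u,w) in v.items():
        h=im[n].astype(int);m=((h.sum(2)<230)&(h[...,0]>=h[...,2]+8)).astype(np.uint8)
        q,l,st,ce=cv2.connectedComponentsWithStats(m)
        j=min(range(1,q),key=lambda i:np.hypot(*(ce[i]-(u,w)))if st[i,4]>20 else 1e9)
        print(k,n,ce[j],st[j]);rs.append(ray(C[n],*ce[j]))
    print(k,*tri(rs))
# plinth mask
h=im['top'][180:230,170:225]
hs=cv2.cvtColor(h,cv2.COLOR_BGR2HSV)
for r in range(0,50,4): print(r+180,' '.join('%d/%d'%(a,b) for a,b in hs[r,::3,1:]))
E
```

```text
lamp scene [290.05084746 144.61016949] [285 141  11   8  59]
lamp top [184.88607595 205.12658228] [180 201  10   9  79]
lamp [461.93883262 170.0720689  132.20490088] [np.float64(0.3127788721921582), np.float64(0.3127788721921617)]
big1 scene [248.32727273 135.71818182] [242 131  14  10 110]
big1 top [156.54385965 251.60818713] [150 245  14  15 171]
big1 [303.31376414 193.73245669  54.57581052] [np.float64(65.7771757486137), np.float64(65.77717574861357)]
big2 scene [280.05434783 115.01086957] [274 111  13  10  92]
big2 top [205.42857143 251.7797619 ] [197 244  17  17 168]
big2 [356.80404549 138.37450629 188.11687224] [np.float64(56.70833153060169), np.float64(56.708331530601704)]
amber scene [226.31707317 215.54878049] [221 211  11  10  82]
amber top [286.90410959 187.84931507] [282 183  11  11  73]
amber [ 538.73282284 -132.97383805  111.72680611] [np.float64(0.1275740616979551), np.float64(0.12757406169793065)]
180 134/169 136/167 137/166 137/164 136/163 135/163 138/164 130/163 135/161 130/163 133/161 132/164 130/167 134/169 131/168 138/165 134/168 130/167 133/169
184 132/160 135/1
[... 1036 characters left out ...]
 21/73 19/123 36/128 33/108 29/88 31/130 36/133 36/127 36/84 104/110 126/166 126/164 123/168 127/167
216 135/160 133/165 133/165 124/109 39/92 30/101 38/100 39/85 34/75 37/124 37/125 35/123 39/65 107/93 134/156 134/156 128/161 134/166 129/168
220 130/167 132/168 127/166 126/115 133/111 125/110 126/101 43/60 24/65 32/63 44/52 66/66 138/148 135/164 131/165 130/165 137/158 130/161 124/168
224 132/166 127/168 128/165 126/166 136/114 133/111 138/107 133/111 131/117 123/118 134/154 132/164 131/168 134/167 136/165 131/163 135/160 136/158 133/159
228 130/167 129/166 131/164 137/160 137/160 131/163 135/162 136/163 133/163 134/165 129/168 131/166 123/166 124/168 127/165 129/168 126/170 131/169 132/164
```

```bash
cat > pl.py <<'E'
from h import *
def plinth(n,im,win,zz=60,debug=None):
    C=cam(n);x0,y0,x1,y1=win
    s=cv2.cvtColor(im,cv2.COLOR_BGR2HSV)[...,1].astype(float);v=im.astype(int).sum(2)/3
    g=s[y0:y1,x0:x1]
    # subpixel saturation crossing (85) going outward along rays from the rough centre
    return C,s
def edges(s,v,c,C,angs,rmax,thr=85,vmin=85):
    pts=[]
    for a in angs:
        r=np.arange(0,rmax,0.25);X=(c[0]+r*np.cos(a)).astype(np.float32)[None];Y=(c[1]+r*np.sin(a)).astype(np.float32)[None]
        p=cv2.remap(s.astype(np.float32),X,Y,1)[0];i=np.nonzero(p>thr)[0]
        i=i[r[i]>8]
        if len(i):pts.append((X[0,i[0]],Y[0,i[0]],a))
    return pts
from scipy.optimize import least_squares
def circ(P,r=None):
    P=np.asarray(P)
    f=lambda q:np.hypot(P[:,0]-q[0],P[:,1]-q[1])-(q[2] if r is None else r)
    x0=[*P.mean(0)]+([50] if r is None else [])
    s=least_squares(f,x0,loss='soft_l1');return s.x,f(s.x)
E
python3 - <<'E'
from pl import *
for n,c,a0,a1 in (('top',(197,204),-115,45),('scene',(289,172),-20,60)):
    im=cv2.imread(f'pics/{n}0.png');C=cam(n)
    s=cv2.cvtColor(im,cv2.COLOR_BGR2HSV)[...,1]
    e=edges(s,None,c,C,np.radians(np.arange(a0,a1,5)),35)
    P=[plane(C,x,y,60)[:2] for x,y,a in e]
    for r in(None,55): q,f=circ(P,r);print(n,r,q,np.abs(f).max(),np.round(f,1))
E
```

```text
top None [478.95590516 156.20714596  62.10234608] 1.382046926292702 [-1.4 -1.3 -0.4 -0.3  0.5  0.5  0.4  0.3  1.   0.8  0.6  1.2  0.9 -0.2
  0.2 -0.2 -0.6 -1.1 -0.9 -0.7 -0.5 -0.4 -0.3 -0.3 -0.3 -0.5  0.2  0.7
  0.4  0.9  0.5 -0. ]
top 55 [484.89960505 150.13515205] 5.156438854046826 [ 2.6  2.   2.3  1.7  2.   1.4  0.8  0.3  0.6  0.1 -0.3  0.  -0.4 -1.6
 -1.2 -1.5 -1.9 -2.2 -1.8 -1.3 -0.8 -0.4  0.1  0.5  0.9  1.3  2.5  3.6
  3.8  4.9  5.   5.2]
scene None [417.41430369  78.5872411  155.53854599] 2.1064266216198178 [ 0.3  0.4  0.3 -0.  -1.4 -1.4 -1.6 -0.4 -0.1  1.5  1.3  1.7  1.1  0.3
 -0.8 -2.1]
scene 55 [506.40433704 131.47093121] 10.511033792232624 [10.5  7.5  4.7  2.1 -1.1 -2.5 -3.7 -3.1 -3.1 -1.3 -1.1  0.2  0.7  1.3
  1.9  2.6]
```

```bash
python3 - <<'E'
from pl import *
A=cam('scene');B=cam('top')
for a,b in (((248.3,135.7),(205.4,251.8)),((280,115),(156.5,251.6))): print(tri([ray(A,*a),ray(B,*b)]))
im=cv2.imread('pics/top0.png')
s=cv2.cvtColor(im,cv2.COLOR_BGR2HSV)[...,1]
e=edges(s,None,(199,204),B,np.radians(np.arange(-110,12,4)),35)
P=[plane(B,x,y,60)[:2] for x,y,a in e]
for r in(None,55): q,f=circ(P,r);print(r,q,np.round(f,1))
# plinth height check: far-right rim point seen in both views: scene extreme left/right tangents
im=cv2.imread('pics/scene0.png');C=A
s=cv2.cvtColor(im,cv2.COLOR_BGR2HSV)[...,1]
for y in range(168,186,2):
    r=np.nonzero(s[y,260:320]<85)[0]+260;print(y,r.min(),r.max(),end=' | ')
print(proj(A,(485,151,60)),proj(A,(485,151,0)))
E
```

```text
(array([329.79282083, 100.87692188, 103.80878219]), [np.float64(0.03885481202286585), np.float64(0.0388548120228297)])
(array([321.25389749, 246.00290636, 102.89490043]), [np.float64(0.7227444176140133), np.float64(0.7227444176140232)])
None [480.77578518 155.37305429  60.5807813 ] [-0.7 -0.4 -0.2  0.1  0.3  0.5 -0.1  0.1  0.2  0.3  0.4  0.4  0.4 -0.4
  0.3  0.2  0.1 -0.9 -1.1 -0.6 -0.1 -0.5 -0.1  0.2 -0.3 -0.1  0.1  0.2
  0.3  0.3  0.3]
55 [485.49678802 151.14790681] [ 1.2  1.1  1.   0.9  0.8  0.8 -0.1 -0.1 -0.1 -0.2 -0.2 -0.2 -0.3 -1.1
 -0.4 -0.5 -0.6 -1.5 -1.6 -1.  -0.4 -0.6 -0.1  0.5  0.2  0.6  1.   1.4
  1.7  2.   2.2]
168 273 305 | 170 274 305 | 172 273 304 | 174 273 304 | 176 273 303 | 178 274 303 | 180 260 302 | 182 260 301 | 184 260 299 | [288.6937632  165.61375234] [287.53023847 175.91464452]
```

Cross-view check: lamp cap at about (462,170) at z 132 (expected 133). The plinth centre is about (484,152), so the lamp is about 29 mm off, inside the stated range. Next I'll bring the tool round at height with the fingers partly open, so they form a small two-finger cradle for pushing at the girth.

Call:
arm_command:
  motion:
    - [0,0,0,0.005,0.045,0,34]
    - [0,0,0,0.01,0.095,0,34]
    - [0,0,0,0.015,0.145,0,34]
    - [0,0,0,0.02,0.195,0,34]
    - [0,0,-4,0.05,0.23,0,34]
    - [0,0,-10,0.08,0.27,0,34]
    - [0,0,-17,0.11,0.31,0,34]
    - [0,0,-24,0.14,0.35,0,34]
  force: 5

```text
time: 0.95
eef_pos: [327.1, -301.3, 236.7]
ee_rot: [[-0.126, 0.0, 0.992], [-0.992, -0.0, -0.126], [0.0, -1.0, 0.0]]
wrist_force: [0.6, 0.6, 1.3]
width: 32.9
```

Call:
arm_command:
  motion:
    - [0,0,-4,0.02,0.044,0,34]
    - [0,0,-8,0.04,0.088,0,34]
    - [0,0,-12,0.06,0.132,0,34]
    - [0,0,-16,0.08,0.176,0,34]
    - [0,0,-20,0.095,0.22,0,34]
    - [0,0,-24,0.105,0.266,0,34]
    - [0,0,-28,0.115,0.312,0,34]
    - [0,0,-32,0.12,0.357,0,34]

```text
time: 1.75
eef_pos: [446.7, 55.6, 236.7]
ee_rot: [[-0.631, 0.001, 0.776], [-0.776, 0.0, -0.631], [-0.0, -1.0, 0.0]]
wrist_force: [1.2, -0.0, 0.2]
width: 29.8
```

Call:
arm_command:
  motion:
    - [0,0,0,-0.008,0.04,0,34]
    - [0,0,0,-0.016,0.08,0,34]
    - [0,0,0,-0.024,0.115,0,34]
    - [0,0,0,-0.033,0.145,0,34]
    - [0,0,0,-0.037,0.15,0,34]
    - [0,0,0,-0.037,0.15,0,34]
    - [0,0,0,-0.037,0.15,0,34]
    - [0,0,0,-0.037,0.15,0,34]

```text
time: 2.55
eef_pos: [418.1, 179.5, 231.4]
ee_rot: [[-0.629, -0.009, 0.778], [-0.777, -0.009, -0.629], [0.013, -1.0, -0.002]]
wrist_force: [0.5, 0.6, -0.3]
width: 29.3
```

```bash
python3 - <<'E'
from h import *
s=read_state();print(s['time'],s['eef_pos'],s['ee_rot'].round(3),s['width'])
cv2.imwrite('pics/w1.png',read_camera('wrist'));np.savez('w1',p=s['eef_pos'],R=s['ee_rot'])
C=cam('wrist',s);print(proj(C,(462,170,132)),proj(C,(484,152,60)))
E
```

```text
2.55 [418.06868776 179.53947379 231.39327047] [[-0.629 -0.009  0.778]
 [-0.777 -0.009 -0.629]
 [ 0.013 -1.    -0.002]] 29.342680830888266
[226.7125774 146.1090219] [231.28012375 100.23768564]
```

View pics/w1.png

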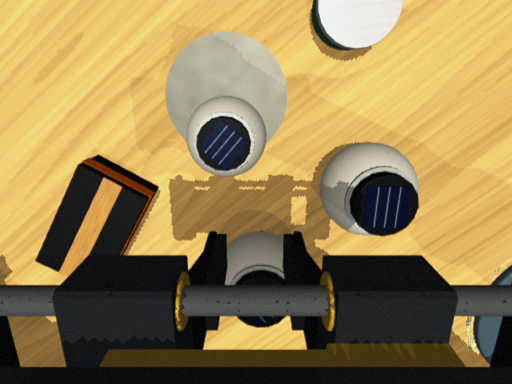

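```bash
cat > wm.py <<'E'
from pl import *
def lampmask(im):
    h=im.astype(int);return ((h.sum(2)<260)&(h[...,0]>=h[...,2]+10)).astype(np.uint8)
def measure(im,st,capseed,plc,a0,a1,rmax=75,thr=60,verbose=True):
    C=cam('wrist',st)
    m=lampmask(im)
    # cap disc: near-dark blob incl. the black ring
    d=(im.max(2)<110).astype(np.uint8)
    d=cv2.morphologyEx(d,cv2.MORPH_CLOSE,np.ones((7,7)))
    q,l,stt,ce=cv2.connectedComponentsWithStats(d)
    lab=l[int(capseed[1]),int(capseed[0])]
    cnt=max(cv2.findContours((l==lab).astype(np.uint8),0,cv2.CHAIN_APPROX_NONE)[0],key=cv2.contourArea)
    hull=cv2.convexHull(cnt)[:,0]
    P=[plane(C,x,y,133)[:2] for x,y in cnt[:,0]]
    cap,f=circ(P);print('cap px',ce[lab],stt[lab],'cap xy',cap.round(1),'res',np.abs(f).max().round(1))
    s=cv2.GaussianBlur(cv2.cvtColor(im,cv2.COLOR_BGR2HSV)[...,1],(3,3),0)
    e=edges(s,None,plc,C,np.radians(np.arange(a0,a1,4)),rmax,thr)
    P=[plane(C,x,y,60)[:2] for x,y,a in e]
    for r in(None,55):
        q,f=circ(P,r);print('plinth',r,q.round(1),f.round(1))
    print('offset plinth-lamp',(q[:2]-cap[:2]).round(1))
    return cap,q,e
E
python3 - <<'E'
from wm import *
z=np.load('w1.npz');st={'eef_pos':z['p'],'ee_rot':z['R']}
im=cv2.imread('pics/w1.png');print(read_state()['q'].round(3),read_state()['eef_pos'])
measure(im,st,(224,143),(226,85),-200,20)
E
```

```text
[-1.059  0.119  0.604  2.056 -0.076  1.    -2.658] [416.49799289 184.45580341 231.56176271]
cap px [223.21068505 143.02542008] [ 196  116   55   55 2321] cap xy [465.  170.6  19.4] res 0.7
plinth None [488.8 154.2  54.2] [ 0.1 -0.  -0.2  0.1  0.1 -0.1  0.1  0.1  0.  -0.   0.1 -0.2 -0.1  0.2
  0.  -0.1  0.1  0.2  0.  -0.2  0.   0.2 -0.  -0.2  0.1  0.  -0.  -0.1
 -0.1  0.  -0.1 -0.1  0.1  0.1  0.  -0.   0.3  0.1 -0.2 -0.   0.2  0.1
 -0.2 -0.1  0.1  0.2 -0.1  0.1 -0.  -0.1 -0.1  0.2 -0.  -0.3  0.2]
plinth 55 [488.  154.7] [-0.7 -0.8 -0.9 -0.6 -0.5 -0.7 -0.4 -0.4 -0.3 -0.4 -0.2 -0.4 -0.3  0.1
 -0.  -0.1  0.2  0.2  0.1 -0.1  0.1  0.3  0.1 -0.1  0.3  0.2  0.1  0.
  0.1  0.2  0.   0.   0.2  0.2  0.1  0.   0.3  0.1 -0.2 -0.1  0.1 -0.
 -0.4 -0.3 -0.1 -0.2 -0.4 -0.3 -0.5 -0.7 -0.7 -0.5 -0.7 -1.  -0.7]
offset plinth-lamp [ 23.  -15.9]
```

The wrist view gives the lamp at about (465,171) and the plinth at about (488,154.7), with clean circle fits. Joint 7 has reached its range limit at this yaw. I'll turn back 15°, since the cradle allows some angle between its axis and the push direction.

Call:
arm_command:
  motion:
    - [0,0,5,0,-0.005,0,34]
    - [0,0,10,0,-0.01,0,34]
    - [0,0,15,0,-0.011,0,34]
    - [0,0,15,0,-0.011,0,34]
    - [0,0,15,0,-0.011,0,34]
    - [0,0,15,0,-0.011,0,34]
    - [0,0,15,0,-0.011,0,34]
    - [0,0,15,0,-0.011,0,34]

```text
time: 3.4
eef_pos: [418.5, 168.2, 231.5]
ee_rot: [[-0.406, -0.007, 0.914], [-0.914, -0.011, -0.406], [0.013, -1.0, -0.001]]
wrist_force: [-0.2, 1.0, 0.5]
width: 29.5
```

```bash
python3 - <<'E'
from wm import *
s=read_state();print(s['time'],s['q'].round(3),s['eef_pos'],s['ee_rot'].round(3),s['width'])
im=read_camera('wrist');cv2.imwrite('pics/w2.png',im);np.savez('w2',p=s['eef_pos'],R=s['ee_rot'])
C=cam('wrist',s);a=proj(C,(465,170.6,132));b=proj(C,(488,154.7,60));print(a,b)
measure(im,s,a,b,-220,40)
E
```

```text
3.4 [-1.001  0.108  0.57   2.065 -0.06   0.997 -2.389] [418.47517502 168.15125546 231.49330996] [[-0.406 -0.007  0.914]
 [-0.914 -0.011 -0.406]
 [ 0.013 -1.    -0.001]] 29.53458149909626
[225.10990722 144.62639074] [235.59567947 100.10972412]
cap px [224.67153285 144.13138686] [ 198  117   54   55 2329] cap xy [465.2 170.8  19.5] res 0.8
plinth None [488.7 154.3  54.3] [ 4.1  0.6  0.  -0.3 -0.3  0.2  0.  -0.2 -0.   0.2 -0.4 -0.   0.1 -0.2
 -0.2  0.1 -0.2 -0.2  0.1 -0.  -0.2 -0.1  0.  -0.3 -0.1  0.3 -0.1 -0.1
  0.2 -0.1  0.1  0.1 -0.1 -0.   0.3  0.  -0.2  0.2  0.  -0.2  0.3  0.2
  0.1  0.2  0.3 -0.1  0.   0.1 -0.   0.1  0.1 -0.1 -0.  -0.  -0.  -0.1
  0.1  0.  -0.3 -0.1 -0.  -0.1 -0.3  0.  -0.1]
plinth 55 [488.  154.6] [ 2.9 -0.5 -1.1 -1.4 -1.3 -0.8 -0.9 -1.1 -0.9 -0.6 -1.1 -0.7 -0.5 -0.8
 -0.7 -0.4 -0.7 -0.6 -0.3 -0.3 -0.4 -0.3 -0.2 -0.4 -0.2  0.2 -0.2 -0.1
  0.2 -0.1  0.1  0.1 -0.1 -0.   0.3  0.  -0.2  0.1 -0.1 -0.2  0.2  0.1
 -0.1 -0.   0.  -0.3 -0.3 -0.2 -0.4 -0.4 -0.4 -0.6 -0.6 -0.7 -0.7 -0.8
 -0.7 -0.8 -1.2 -1.1 -1.  -1.2 -1.4 -1.1 -1.3]
offset plinth-lamp [ 22.8 -16.2]
```

View pics/w2.png

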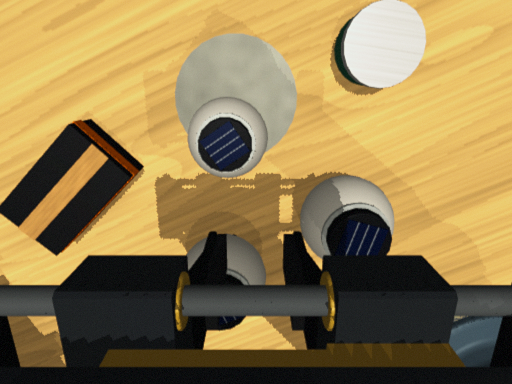

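Call:
arm_command:
  motion:
    - [0.6,-0.4,0,-0.001,0.008,0,34]
    - [0.6,-0.4,0,-0.002,0.016,0,34]
    - [0.6,-0.4,0,-0.004,0.024,-0.01,34]
    - [0.6,-0.4,0,-0.005,0.03,-0.02,34]
    - [0.6,-0.4,0,-0.005,0.03,-0.04,34]
    - [0.6,-0.4,0,-0.005,0.03,-0.06,34]
    - [0.6,-0.4,0,-0.005,0.03,-0.06,34]
    - [0.6,-0.4,0,-0.005,0.03,-0.06,34]

```text
time: 4.25
eef_pos: [413.2, 198.3, 171.1]
ee_rot: [[-0.406, -0.0, 0.914], [-0.914, -0.002, -0.406], [0.002, -1.0, 0.0]]
wrist_force: [-0.4, -0.5, 0.4]
width: 29.4
```

```bash
python3 - <<'E'
from wm import *
s=read_state();print(s['time'],s['q'].round(3),s['eef_pos'],s['ee_rot'].round(3),s['width'])
E
```

```text
4.25 [-1.007  0.206  0.538  2.125 -0.138  0.846 -2.375] [413.20134961 198.26103471 171.05752655] [[-0.406 -0.     0.914]
 [-0.914 -0.002 -0.406]
 [ 0.002 -1.     0.   ]] 29.35487443759503
```

Call:
arm_command:
  motion:
    - [0,0,0,0,0,-0.015,34]
    - [0,0,0,0,0,-0.03,34]
    - [0,0,0,0,0,-0.045,34]
    - [0,0,0,0,0,-0.06,34]
    - [0,0,0,0,0,-0.07,34]
    - [0,0,0,0,0,-0.078,34]
    - [0,0,0,0,0,-0.078,34]
    - [0,0,0,0,0,-0.078,34]

```text
time: 5.05
eef_pos: [413.8, 198.4, 93.9]
ee_rot: [[-0.406, 0.001, 0.914], [-0.914, -0.0, -0.406], [-0.0, -1.0, 0.001]]
wrist_force: [-0.7, 0.0, -0.4]
width: 29.5
```

```bash
python3 - <<'E'
from wm import *
s=read_state();print(s['time'],s['q'].round(3),s['eef_pos'],s['wrist_force'],s['width'])
im=read_camera('wrist');cv2.imwrite('pics/w3.png',im)
C=cam('wrist',s);a=proj(C,(465,170.6,132));b=proj(C,(488,154.7,60));print(a,b)
try: measure(im,s,a,b,-200,20,150)
except Exception as e: print(e)
E
```

```text
5.05 [-0.942  0.34   0.486  2.192 -0.255  0.662 -2.266] [413.83585118 198.37944514  93.88653883] [-0.6872879   0.03274795 -0.35384853] 29.51524503430171
[271.09368965 168.93416055] [275.75046003  81.6671903 ]
cap px [269.70303368 166.49577883] [  211   109   119   116 10779] cap xy [465.3 171.1  19.4] res 0.5
plinth None [488.7 154.1  54.6] [ 0.2  0.1 -0.   0.1  0.  -0.2 -0.1  0.1 -0.  -0.1  0.1 -0.  -0.2  0.
  0.2 -0.1 -0.  -0.1  0.   0.1 -0.1  0.   0.2 -0.  -0.1  0.2 -0.  -0.2
  0.   0.1 -0.2 -0. ]
plinth 55 [488.1 154.3] [-0.4 -0.5 -0.6 -0.4 -0.4 -0.6 -0.5 -0.2 -0.3 -0.3 -0.1 -0.2 -0.3 -0.
  0.2 -0.1  0.  -0.1 -0.   0.  -0.2 -0.2 -0.  -0.3 -0.4 -0.2 -0.4 -0.6
 -0.4 -0.4 -0.7 -0.7]
offset plinth-lamp [ 22.9 -16.7]
```

View pics/w3.png

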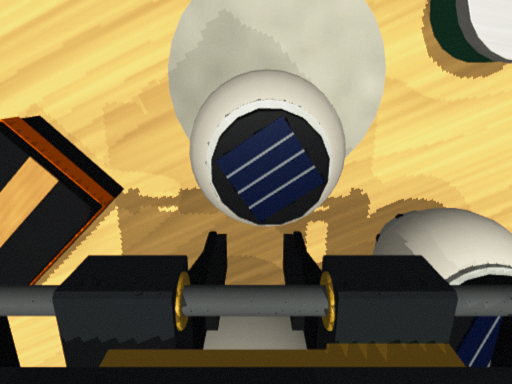

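At close range the lamp cap is at pixel (270,166), in front of the finger gap (tips at columns 215 and 295). Measured offset is (23,-17) mm. I'll approach slowly along (0.81,-0.59) at about 30 mm/s.

Call:
arm_command:
  motion:
    - [0,0,0,0.0024,-0.0017,0,34]
    - [0,0,0,0.0048,-0.0035,0,34]
    - [0,0,0,0.0073,-0.0053,0,34]
    - [0,0,0,0.0097,-0.007,0,34]
    - [0,0,0,0.012,-0.0087,0,34]
    - [0,0,0,0.0144,-0.0105,0,34]
    - [0,0,0,0.0168,-0.0122,0,34]
    - [0,0,0,0.0192,-0.014,0,34]

```text
time: 5.9
eef_pos: [431.6, 184.5, 93.4]
ee_rot: [[-0.405, -0.002, 0.914], [-0.914, -0.0, -0.405], [0.001, -1.0, -0.002]]
wrist_force: [-2.5, 2.9, 3.1]
width: 29.6
```

```bash
python3 - <<'E'
from wm import *
s=read_state();print(s['time'],s['q'].round(3)[6],s['eef_pos'],s['wrist_force'],s['width'])
im=read_camera('wrist');cv2.imwrite('pics/w4.png',im)
C=cam('wrist',s);a=proj(C,(467,170,132));b=proj(C,(488,154.7,60));print(a,b)
try: measure(im,s,a,b,-190,10,150)
except Exception as e: print(e)
E
```

```text
5.9 -2.212 [431.63286315 184.54487272  93.35102015] [-2.46386612  2.91130031  3.0561607 ] 29.61729667775539
[254.23150949 225.02702526] [264.71956193 125.25025653]
cap px [241.36344245 297.1984568 ] [    0   147   512   237 75946] cap xy [434.7 197.7  74.9] res 46.5
plinth None [488.6 154.2  54.6] [-0.   0.1 -0.1 -0.2  0.1  0.1 -0.2 -0.1  0.2 -0.1  0.   0.2  0.1 -0.
  0.1 -0.  -0.1  0.1 -0.  -0.2  0.   0.2 -0.  -0.   0.1 -0.1 -0.   0.2
 -0.1 -0.1  0.2 -0.1 -0.   0.2 -0.  -0.2  0.1  0.  -0.1  0.1  0.1 -0.2
  0.1  0.2 -0.1 -0.2  0.1 -0.  -0.1  0.2]
plinth 55 [488.1 154.4] [-0.5 -0.3 -0.5 -0.6 -0.3 -0.2 -0.5 -0.3 -0.  -0.3 -0.1  0.1 -0.  -0.1
  0.  -0.1 -0.1  0.2  0.  -0.1  0.1  0.2  0.1  0.1  0.2 -0.   0.1  0.3
 -0.  -0.1  0.2 -0.1  0.   0.2 -0.  -0.2  0.1 -0.1 -0.2 -0.1 -0.1 -0.4
 -0.1 -0.1 -0.4 -0.5 -0.2 -0.5 -0.6 -0.3]
offset plinth-lamp [ 53.4 -43.4]
```

View pics/w4.png

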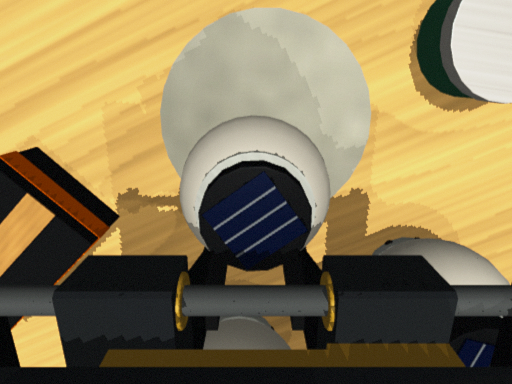

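```bash
cat > cap.py <<'E'
from wm import *
def capup(im,st,seed,a0=-200,a1=20):
    C=cam('wrist',st);v=cv2.GaussianBlur(im.max(2),(3,3),0)
    # last dark pixel outward until bright ball: crossing to > 125 after ring
    P=[]
    for a in np.radians(np.arange(a0,a1,4)):
        r=np.arange(30,90,.25)
        p=cv2.remap(v.astype(np.float32),(seed[0]+r*np.cos(a)).astype(np.float32)[None],(seed[1]+r*np.sin(a)).astype(np.float32)[None],1)[0]
        i=np.nonzero(p>125)[0]
        if len(i) and r[i[0]]>42:P.append(plane(C,seed[0]+r[i[0]]*np.cos(a),seed[1]+r[i[0]]*np.sin(a),133)[:2])
    for R in(None,19.4):
        q,f=circ(P,R);print('cap',R,q.round(1),len(P),np.abs(f).max().round(2))
    return q
E
python3 - <<'E'
from cap import *
s=read_state();im=cv2.imread('pics/w4.png')
capup(im,s,(253,213))
R=s['ee_rot'];q=capup(im,s,(253,213));print(R.T@(np.r_[q,96]-s['eef_pos']))
E
```

```text
cap None [470.9 168.1  19.5] 55 2.95
cap 19.4 [471.1 168. ] 55 3.12
cap None [470.9 168.1  19.5] 55 2.95
cap 19.4 [471.1 168. ] 55 3.12
[-0.87500023 -2.54048391 41.88342971]
```

Contact made: the lamp is centred in the cradle at about (471,168), upright. I'll keep pushing gently at about 20 mm/s.

Call:
arm_command:
  motion:
    - [0,0,0,0.0016,-0.0012,0,34]
    - [0,0,0,0.0032,-0.0025,0,34]
    - [0,0,0,0.0048,-0.0038,0,34]
    - [0,0,0,0.0064,-0.005,0,34]
    - [0,0,0,0.008,-0.0063,0,34]
    - [0,0,0,0.0096,-0.0076,0,34]
    - [0,0,0,0.0112,-0.0088,0,34]
    - [0,0,0,0.0122,-0.0096,0,34]

```text
time: 6.75
eef_pos: [445.1, 174.5, 93.5]
ee_rot: [[-0.406, 0.001, 0.914], [-0.914, -0.001, -0.406], [0.0, -1.0, 0.001]]
wrist_force: [-2.2, 2.2, 1.8]
width: 29.4
```

```bash
python3 - <<'E'
from cap import *
s=read_state();print(s['time'],s['q'].round(3)[6],s['eef_pos'],s['wrist_force'],s['width'])
im=read_camera('wrist');cv2.imwrite('pics/w5.png',im)
q=capup(im,s,(253,213));print(s['ee_rot'].T@(np.r_[q,96]-s['eef_pos']))
C=cam('wrist',s);b=proj(C,(488.5,154.2,60));print(b)
e=edges(cv2.GaussianBlur(cv2.cvtColor(im,cv2.COLOR_BGR2HSV)[...,1],(3,3),0),None,b,C,np.radians(np.arange(-180,0,4)),160,60)
p,f=circ([plane(C,x,y,60)[:2] for x,y,a in e]);print(p,np.abs(f).max(),p[:2]-q[:2])
E
```

```text
6.75 -2.178 [445.08324771 174.47007127  93.5309737 ] [-2.15489522  2.21645328  1.76554893] 29.441845475580486
cap None [483.9 158.4  19.5] 55 2.97
cap 19.4 [484.  158.3] 55 3.12
[-1.05612407 -2.43351262 42.10621649]
[257.94599948 154.76888474]
[488.56752958 154.15648093  54.54841145] 0.24771040556486668 [ 4.57767593 -4.1844003 ]
```

View pics/w5.png

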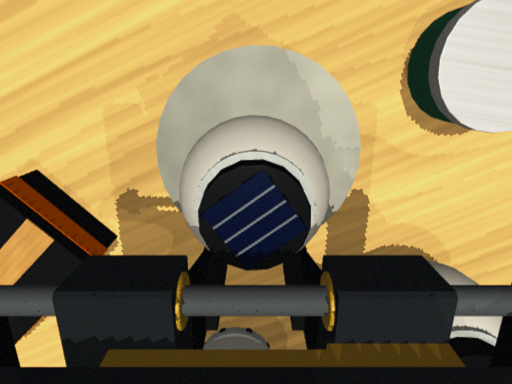

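Call:
arm_command:
  motion:
    - [0,0,0,0.0012,-0.0011,0,34]
    - [0,0,0,0.0024,-0.0022,0,34]
    - [0,0,0,0.0034,-0.0031,0,34]
    - [0,0,0,0.0042,-0.0038,0,34]
    - [0,0,0,0.0042,-0.0038,0,34]
    - [0,0,0,0.0035,-0.0033,0,34]
    - [0,0,0,0.001,-0.0015,0,34]
    - [0,0,0,-0.002,0.0005,0,34]

```text
time: 7.6
eef_pos: [443.0, 174.8, 93.5]
ee_rot: [[-0.406, 0.001, 0.914], [-0.914, -0.001, -0.406], [0.0, -1.0, 0.001]]
wrist_force: [0.4, -0.6, 0.6]
width: 29.8
```

Call:
arm_command:
  motion:
    - [0,0,0,-0.003,0.0014,0,34]
    - [0,0,0,-0.007,0.003,0,34]
    - [0,0,0,-0.011,0.005,0,34]
    - [0,0,0,-0.015,0.007,0,34]
    - [0,0,0,-0.019,0.009,0,34]
    - [0,0,0,-0.023,0.011,0,34]
    - [0,0,0,-0.023,0.011,0,34]
    - [0,0,0,-0.023,0.011,0,34]

```text
time: 8.4
eef_pos: [419.8, 186.2, 93.6]
ee_rot: [[-0.406, 0.001, 0.914], [-0.914, -0.001, -0.406], [0.0, -1.0, 0.001]]
wrist_force: [1.1, -0.7, -1.1]
width: 29.4
```

```bash
python3 - <<'E'
from cap import *
s=read_state();print(s['time'],s['q'].round(3)[6],s['eef_pos'],s['wrist_force'],s['width'])
im=read_camera('wrist');cv2.imwrite('pics/w6.png',im)
C=cam('wrist',s);a=proj(C,(488,154.7,132));b=proj(C,(488.5,154.2,60));print(a,b)
measure(im,s,a,b,-190,10,160)
E
```

```text
8.4 -2.234 [419.84398744 186.20479544  93.56248478] [ 1.11184687 -0.74341956 -1.13476769] 29.398024705590522
[260.99426878 116.78108798] [259.07748803 101.57172765]
cap px [260.67244669 121.34671866] [  199    60   124   124 12053] cap xy [485.9 155.8  19.2] res 0.4
plinth None [549.2 139.3  59.8] [ 2.7  2.4  2.2  1.9  1.6  1.3  1.   0.8  0.5  0.3  0.  -0.2 -0.4 -0.6
 -0.8 -0.9 -1.1 -1.2 -1.3 -1.4 -1.4 -1.5 -1.5 -1.5 -1.4 -1.4 -1.3 -1.2
 -1.1 -1.  -0.9 -0.7 -0.5 -0.3 -0.4 -0.8 -1.8 -1.8  1.7  1.   1.4  1.7
  1.9  2.2  2.5  2.8  3.1  3.4  3.7  3.9]
plinth 55 [448.6 119.4] [ 1.4  1.6  1.7  1.8  1.9  2.   2.1  2.1  2.1  2.1  2.1  2.1  2.   1.9
  1.8  1.7  1.6  1.4  1.3  1.1  0.9  0.7  0.5  0.3  0.  -0.2 -0.5 -0.8
 -1.  -1.3 -1.6 -1.9 -2.2 -2.5 -2.8 -3.4 -4.3  3.7  0.5 -4.4 -4.4 -4.7
 -4.9 -5.1 -5.3 -5.5 -5.7 -5.9 -6.  -6.1]
offset plinth-lamp [-37.3 -36.3]
```

View pics/w6.png

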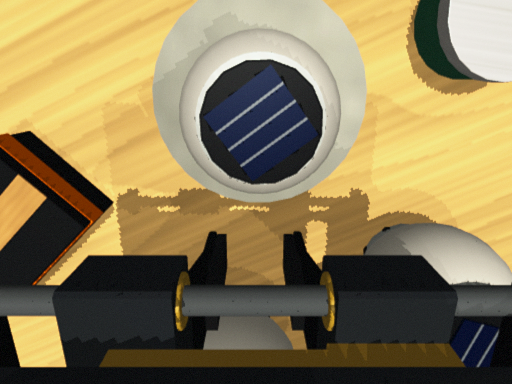

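The lamp now looks nearly centred: cap at (485.9,155.8) against the plinth at (488.6,154.2), so about 3 mm short. The edge rays started inside the cap, so the plinth fit in that last view is invalid. One more small tap.

Call:
arm_command:
  motion:
    - [0,0,0,0.003,-0.0016,0,34]
    - [0,0,0,0.0065,-0.0034,0,34]
    - [0,0,0,0.01,-0.0052,0,34]
    - [0,0,0,0.0135,-0.007,0,34]
    - [0,0,0,0.017,-0.009,0,34]
    - [0,0,0,0.0205,-0.011,0,34]
    - [0,0,0,0.023,-0.0122,0,34]
    - [0,0,0,0.025,-0.013,0,34]

```text
time: 9.25
eef_pos: [445.1, 172.9, 93.5]
ee_rot: [[-0.406, 0.0, 0.914], [-0.914, -0.001, -0.406], [0.0, -1.0, 0.001]]
wrist_force: [0.0, -0.1, -0.4]
width: 30.1
```

Call:
arm_command:
  motion:
    - [0,0,0,0.0015,-0.0009,0,34]
    - [0,0,0,0.003,-0.0018,0,34]
    - [0,0,0,0.0042,-0.0026,0,34]
    - [0,0,0,0.005,-0.0031,0,34]
    - [0,0,0,0.005,-0.0031,0,34]
    - [0,0,0,0.005,-0.0031,0,34]
    - [0,0,0,0.003,-0.0022,0,34]
    - [0,0,0,-0.001,-0.0004,0,34]

```text
time: 10.05
eef_pos: [444.3, 172.3, 93.6]
ee_rot: [[-0.407, 0.002, 0.914], [-0.914, -0.001, -0.407], [0.0, -1.0, 0.002]]
wrist_force: [1.1, 0.0, -0.1]
width: 29.7
```

Call:
arm_command:
  motion:
    - [0,0,0,-0.004,0.0018,0,34]
    - [0,0,0,-0.009,0.004,0,34]
    - [0,0,0,-0.015,0.007,0,34]
    - [0,0,0,-0.021,0.01,0,34]
    - [0,0,0,-0.026,0.012,0,34]
    - [0,0,0,-0.029,0.013,0.01,34]
    - [0,0,0,-0.03,0.014,0.03,34]
    - [0,0,0,-0.03,0.014,0.06,34]

```text
time: 10.85
eef_pos: [412.7, 186.3, 153.8]
ee_rot: [[-0.406, -0.002, 0.914], [-0.914, -0.003, -0.406], [0.003, -1.0, -0.001]]
wrist_force: [0.6, 0.3, 0.5]
width: 29.0
```

Call:
arm_command:
  motion:
    - [0,0,0,0,0,0.03,34]
    - [0,0,0,0,0,0.06,34]
    - [0,0,0,0,0,0.06,34]
    - [0,0,0,0,0,0.06,34]
    - [0,0,0,0,0,0.06,34]
    - [0,0,0,0,0,0.06,34]
    - [0,0,0,0,0,0.06,34]
    - [0,0,0,0,0,0.06,34]

```text
time: 11.65
eef_pos: [413.6, 186.5, 212.9]
ee_rot: [[-0.406, -0.001, 0.914], [-0.914, -0.002, -0.406], [0.002, -1.0, 0.0]]
wrist_force: [-0.2, 0.9, -0.7]
width: 29.3
```

```bash
python3 - <<'E'
from cap import *
s=read_state();print(s['time'],s['q'].round(3)[6],s['eef_pos'],s['wrist_force'],s['width'])
im=read_camera('wrist');cv2.imwrite('pics/w7.png',im)
C=cam('wrist',s);a=proj(C,(488,154.7,132));b=proj(C,(488.5,154.2,60));print(a,b)
S=cv2.GaussianBlur(cv2.cvtColor(im,cv2.COLOR_BGR2HSV)[...,1],(3,3),0);S[cv2.circle(np.zeros(S.shape,np.uint8),tuple(int(round(x)) for x in a),34,1,-1)>0]=0
d=(im.max(2)<110).astype(np.uint8);d=cv2.morphologyEx(d,cv2.MORPH_CLOSE,np.ones((7,7)))
q,l,stt,ce=cv2.connectedComponentsWithStats(d);lab=l[int(a[1]),int(a[0])]
cnt=cv2.findContours((l==lab).astype(np.uint8),0,1)[0][0][:,0]
c,f=circ([plane(C,x,y,133)[:2] for x,y in cnt]);print('cap',c,abs(f).max(),ce[lab],stt[lab])
e=edges(S,None,b,C,np.radians(np.arange(-180,180,5)),80,60)
for k in (e,[x for x in e if np.sin(x[2])<.2]):
  p,f=circ([plane(C,x,y,60)[:2] for x,y,a in k]);print('pl',p,f.round(1),'off',p[:2]-c[:2])
t=read_camera('top');cv2.imwrite('pics/top7.png',t);sc=read_camera('scene');cv2.imwrite('pics/scene7.png',sc)
o=cv2.hconcat([cv2.resize(x,None,fx=3,fy=3,interpolation=0) for x in(sc[105:225,220:350],t[160:280,130:260])])
cv2.imwrite('pics/z7.png',o)
E
```

```text
11.65 -2.404 [413.59105978 186.50326659 212.94355895] [-0.21037246  0.90243303 -0.71486751] 29.33569770386898
[254.06719012  88.95141695] [254.40987055  86.17937557]
cap [485.91197704 155.89664337  19.1616138 ] 0.6180730308578646 [253.70535417  92.04788826] [ 224   61   60   64 3007]
pl [488.68568473 154.18988861  54.27264574] [-0.1  0.  -0.1 -0.  -0.  -0.  -0.   0.1 -0.1  0.1  0.  -0.1  0.2 -0.2
  0.2  0.   0.   0.1 -0.2 -0.  -0.1 -0.1  0.1 -0.2  0.1  0.1 -0.   0.2
 -0.2  0.1 -0.1 -0.1  0.1 -0.1 -0.1  0.2 -0.1  0.1  0.1 -0.1  0.  -0.1
 -0.   0.  -0.2  0.   0.  -0.   0.4 -0.1  0.  -0.  -0.  -0.1 -0.1  0.1
 -0.1 -0.  -0.   0.   0.3  0.1 -0.1  0.2 -0.3  0.1 -0.1 -0.2  0.1 -0.1
 -0.   0.2] off [ 2.77370769 -1.70675475]
pl [488.6636129  154.19656715  54.29215629] [-0.1  0.  -0.1 -0.  -0.  -0.  -0.   0.1 -0.1  0.1  0.  -0.1  0.2 -0.2
  0.2  0.   0.1  0.1 -0.2 -0.  -0.1 -0.1  0.1 -0.2  0.1  0.1 -0.   0.2
 -0.2  0.1 -0.1 -0.1  0.1 -0.1 -0.2  0.2 -0.2  0.1  0.1 -0.   0.2] off [ 2.75163586 -1.70007622]
```

View pics/w7.png

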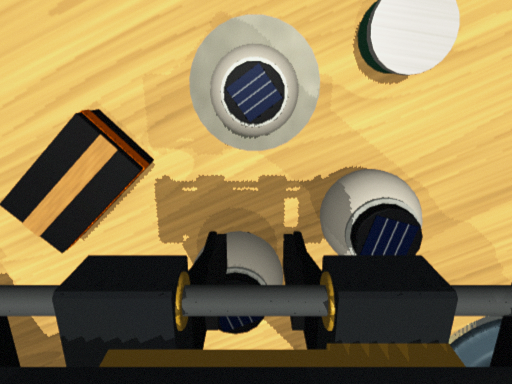

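View pics/z7.png

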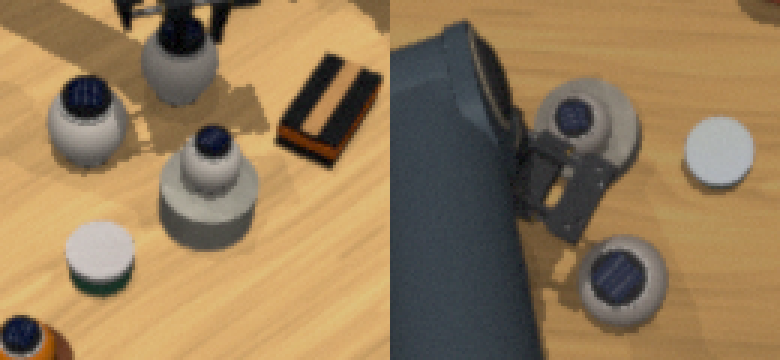

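The second tap stopped just short: the lamp is unmoved at (485.9,155.9), with a 3.2 mm offset. The earlier contact fit, with the fingers merging into the cap, read about 2.5 mm too far. I'll correct for that and tap once more, with tool peak at about (452.2,168.8).

Call:
arm_command:
  motion:
    - [0,0,0,0,0,-0.02,34]
    - [0,0,0,0,0,-0.045,34]
    - [0,0,0,0,0,-0.07,34]
    - [0,0,0,0,0,-0.095,34]
    - [0,0,0,0,0,-0.11,34]
    - [0,0,0,0,0,-0.119,34]
    - [0,0,0,0,0,-0.119,34]
    - [0,0,0,0,0,-0.119,34]

```text
time: 12.6
eef_pos: [414.3, 186.9, 94.9]
ee_rot: [[-0.406, 0.001, 0.914], [-0.914, -0.0, -0.406], [-0.0, -1.0, 0.001]]
wrist_force: [0.4, -0.4, 0.1]
width: 29.5
```

Call:
arm_command:
  motion:
    - [0,0,0,0.004,-0.0018,0,34]
    - [0,0,0,0.009,-0.004,0,34]
    - [0,0,0,0.014,-0.0063,0,34]
    - [0,0,0,0.019,-0.0085,0,34]
    - [0,0,0,0.024,-0.0108,0,34]
    - [0,0,0,0.028,-0.0126,0,34]
    - [0,0,0,0.031,-0.0138,0,34]
    - [0,0,0,0.032,-0.0142,0,34]

```text
time: 13.4
eef_pos: [446.2, 172.3, 94.5]
ee_rot: [[-0.406, 0.001, 0.914], [-0.914, -0.001, -0.406], [0.0, -1.0, 0.001]]
wrist_force: [-0.5, -0.0, 0.3]
width: 29.7
```

Now at (446.2,172.3). I'll add (6.1,-3.5) slowly, hold, then back off.

Call:
arm_command:
  motion:
    - [0,0,0,0.0015,-0.0009,0,34]
    - [0,0,0,0.003,-0.0017,0,34]
    - [0,0,0,0.0045,-0.0026,0,34]
    - [0,0,0,0.0056,-0.0032,0,34]
    - [0,0,0,0.0062,-0.0036,0,34]
    - [0,0,0,0.0062,-0.0036,0,34]
    - [0,0,0,0.0062,-0.0036,0,34]
    - [0,0,0,0.0062,-0.0036,0,34]

```text
time: 14.2
eef_pos: [451.9, 169.1, 94.5]
ee_rot: [[-0.406, 0.0, 0.914], [-0.914, -0.0, -0.406], [0.0, -1.0, 0.0]]
wrist_force: [-2.9, 3.3, 1.3]
width: 29.7
```

Call:
arm_command:
  motion:
    - [0,0,0,-0.002,0.0009,0,34]
    - [0,0,0,-0.006,0.0027,0,34]
    - [0,0,0,-0.011,0.005,0,34]
    - [0,0,0,-0.017,0.0077,0,34]
    - [0,0,0,-0.024,0.011,0,34]
    - [0,0,0,-0.031,0.014,0.005,34]
    - [0,0,0,-0.035,0.016,0.025,34]
    - [0,0,0,-0.036,0.0165,0.055,34]

```text
time: 15.0
eef_pos: [414.0, 185.3, 149.2]
ee_rot: [[-0.405, -0.003, 0.914], [-0.914, -0.003, -0.405], [0.004, -1.0, -0.001]]
wrist_force: [-0.2, 0.9, -0.4]
width: 29.6
```

Call:
arm_command:
  motion:
    - [0,0,0,0,0,0.03,34]
    - [0,0,0,0,0,0.06,34]
    - [0,0,0,0,0,0.06,34]
    - [0,0,0,0,0,0.06,34]
    - [0,0,0,0,0,0.06,34]
    - [0,0,0,0,0,0.06,34]
    - [0,0,0,0,0,0.06,34]
    - [0,0,0,0,0,0.06,34]

```text
time: 15.8
eef_pos: [415.8, 185.2, 209.0]
ee_rot: [[-0.406, -0.0, 0.914], [-0.914, -0.002, -0.406], [0.002, -1.0, 0.0]]
wrist_force: [0.2, 0.1, 0.5]
width: 29.9
```

```bash
python3 - <<'E'
from cap import *
s=read_state();print(s['time'],s['eef_pos'],s['wrist_force'],s['width'])
im=read_camera('wrist');cv2.imwrite('pics/w8.png',im)
C=cam('wrist',s);a=proj(C,(488,154.7,132));b=proj(C,(488.5,154.2,60))
S=cv2.GaussianBlur(cv2.cvtColor(im,cv2.COLOR_BGR2HSV)[...,1],(3,3),0);S[cv2.circle(np.zeros(S.shape,np.uint8),tuple(int(round(x)) for x in a),38,1,-1)>0]=0
d=(im.max(2)<110).astype(np.uint8);d=cv2.morphologyEx(d,cv2.MORPH_CLOSE,np.ones((7,7)))
q,l,stt,ce=cv2.connectedComponentsWithStats(d);lab=l[int(a[1]),int(a[0])]
cnt=cv2.findContours((l==lab).astype(np.uint8),0,1)[0][0][:,0]
c,f=circ([plane(C,x,y,133)[:2] for x,y in cnt]);print('cap',c,abs(f).max(),ce[lab],stt[lab])
e=edges(S,None,b,C,np.radians(np.arange(-180,180,5)),80,60)
p,f=circ([plane(C,x,y,60)[:2] for x,y,a in e]);print('pl',p,abs(f).max(),'off',p[:2]-c[:2])
# second view: scene camera, cap
sc=read_camera('scene');cv2.imwrite('pics/scene8.png',sc);h=sc.astype(int);m=((h.sum(2)<230)&(h[...,0]>=h[...,2]+8)).astype(np.uint8)
A=cam('scene');w=proj(A,(c[0],c[1],132));q,l,stt,ce=cv2.connectedComponentsWithStats(m)
j=min(range(1,q),key=lambda i:np.hypot(*(ce[i]-w))if stt[i,4]>20 else 1e9);print('scene cap',ce[j],w,stt[j])
print('tri',tri([ray(A,*ce[j]),ray(C,*proj(C,(c[0],c[1],133)))]))
E
```

```text
15.8 [415.80274148 185.22095942 208.96871846] [0.22690932 0.09501548 0.52494734] 29.886883301543918
cap [488.10778038 154.3943011   19.14592053] 0.5853144325223738 [254.02670528  92.10070785] [ 224   61   61   64 3108]
pl [488.69887448 154.23715038  54.30644981] 0.40871884892543164 off [ 0.5910941  -0.15715072]
scene cap [290.92424242 151.72727273] [291.69653897 152.1064228 ] [286 148  11   9  66]
tri (array([487.20252621, 153.5078093 , 133.43616317]), [np.float64(1.2719745250146663), np.float64(1.2719745250147305)])
```

View pics/w8.png

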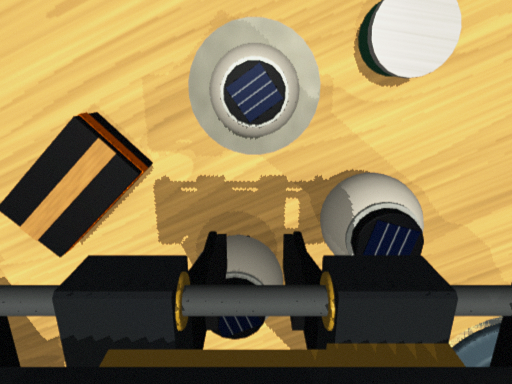

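View pics/scene8.png

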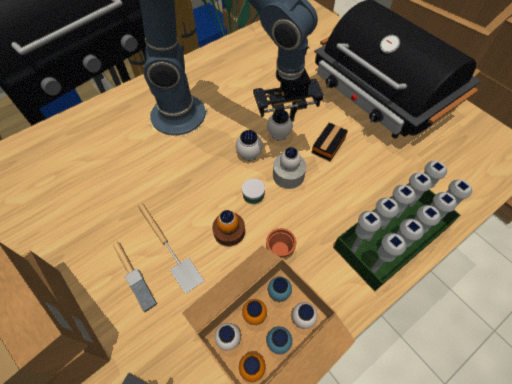

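The offset is now about 0.6 mm. In the wrist view the lamp's cap is at (254,92), inside an even rim of plinth. The scene view shows it upright at (291,152) with the other goods in place and the gripper clear. Handing in.

```bash
python3 -c "
from rig import *
print(hand_in())"
```

```text
the job is handed in; nothing more can be done
None
```

The lamp stands upright in the middle of its plinth, about 0.6 mm off centre by the last wrist-camera measurement. I handed the job in at about 16 s of the 38 s allowed.

**Moving it:** I pushed it at the girth with a two-finger cradle, at about 20–30 mm/s. The wrist force stayed under about 5 N at each reading. The first pushes left it about 3 mm short. The next tap did not reach it, because the fit made while the fingers touched the lamp read about 2.5 mm too far. A corrected tap closed the gap.

**Last checks:**
- **Plinth:** its measured centre stayed within 1 mm of where it started.
- **Height:** the cap measured 133 mm up, as it should.
- **Disagreement:** the rays from the scene and wrist cameras missed each other by about 2.5 mm, roughly the size of the 2 mm calibration error.
- **Other goods:** I checked these only by eye. They looked unmoved, and the gripper was well clear of everything.

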